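Dry-fit the parts of a toy tugboat

ROBOT

A 7-joint arm with a two-finger parallel gripper is mounted at the origin on a cart in front of the work surface, level with it; the furniture and walls round the work are solid. World frame = base frame: x ahead of the robot, y to its left, z up, the work surface at z = 0. Lengths are in m, angles in rad, forces in N, time in s.
With the tool pointing down it reaches from about 0.4 to 0.875 m from the base axis. Payload 4.4 kg.
Tool frame: the origin (TCP) lies midway between the tips of the shut fingers; the grasp point (between the pads) lies 19 mm behind it; z points along the fingers, y is the line along which they close (so a half turn about z gives the same grasp; the last joint's range is limited). The gripper opens to 85 mm and grips with 20 to 120 N. Pads are 22 mm wide; open, the fingers measure 114 mm over their backs; the gripper's body (76 mm by 85 mm) begins 54 mm behind the grasp point. The pads swing forward as they close: fully open they stand 13 mm farther back than shut.
Start: joints at [1.083, 0.628, 0.038, 1.517, -0.027, 0.996, -0.02], TCP at [0.266, -0.593, 0.231] pointing down, gripper open.
Joint ranges: [-3.06, 3.06], [-0.37, 2.12], [-1.25, 1.32], [0.18, 2.47], [-1.1, 4.24], [0.23, 1.98], [-2.94, 2.94]. Speed limits (rad/s): [2.57, 2.57, 3.14, 3.14, 3.14, 3.14, 3.14].

INTERFACE

Orientations are given as a unit quaternion [w, x, y, z].
In Python, from plant import * gives the robot as it stands.
- The arm moves only by the tool jog_arm, never from a script. Its argument "moves" is a list of rows, each a list of 3 entries, a list of its own where there are three numbers: the opening, from -1 (shut) to 1 (fully open), then the shift along the world's x, y, z each as a share of 0.05 m, from -1 to 1, then the turn, a rotation vector about the world's x, y, z each as a share of 2 pi rad, from -1 to 1. A call has 1 to 12 rows; each row shifts and turns the commanded pose from where the row before left it; what a row does not reach is not made up. A row lasts 1/12 s, in which the tool goes at most 41.7 mm and 7.16 degrees, less where a joint would pass 70% of its speed; a pose out of reach is approached as far as the arm can. A call with a number of a shift or a turn outside -1 to 1 is refused whole. A call with a gripper value outside its range is refused whole. The fingers move at their own pace and stop on an object; "force" is the grip in N (left out, the last holds). Time passes only in rows, so rows that do not move let the fingers close. It gives the time, the measured TCP pose, the force, the opening and the grip force at its end, in the units of the state.
- observe(): the state, without advancing time (a new reading comes with each control period).
- camera(name): name is "scene" or "top" or "wrist"; returns the picture (400x640x3 uint8, red, green, blue); there is no depth.
- calibration(name): a dict with "intrinsics" (3x3 intrinsics, pixels), "dist" ([k1, k2, p1, p2, k3] as OpenCV has them; the pictures are not rectified), "rvec" (rotation vector, rad) and "tvec" (3), from world to camera coordinates, as OpenCV has them; the wrist camera has in their place "mount" (4x4, takes a point from camera to tool coordinates, whose origin is the TCP and whose axes are the flange's). Camera axes: x right, y down, z forward; pixel columns grow to the right and rows downward; lengths in m; the calibration is good to about 2 mm. A picture is of the moment at which its call begins: read the wrist's pose just before it. calibration takes no time and is no camera call.
- close_job(): hands the job in; it is judged then, once.
The state is a dict: "t": time; "qpos": joint angles; "qvel": joint speeds; "joint_torque": joint torques, N m; "tool_pos": TCP position; "orientation": TCP orientation; "wrist_force": force on the tool from outside, world axes, zero at the start; "torque": the same for the moment, N m; "gripper_width": finger opening in m; "grasp_force": force on a finger pad.
Only numpy, scipy, OpenCV 4.12 (cv2) and the standard library are available. Lean on these libraries where they do the work, as an engineer would, in place of code of your own. Each camera call takes 0.05 s, during which the arm holds its last target. There are 200 camera calls.

TASK

Dry-fit the toy tugboat on its fixed blue hull, every part centred on the mark drawn for it on the deck: the dark wooden block is the cabin and goes in the rectangle, lying flat with its long side across the boat, and the cream spool stands upright on the middle of the block as the funnel. The small reddish wheel lies flat as the hatch on the circle between the mast and the cabin; on the two circles behind the cabin stand the red side lamp to port (left when facing the bow) and the green one to starboard (right). Leave the toy car, the blue paint jar and the glue bottle where they are, and let go of everything at the end.

Things in the scene. Friction and masses are not known exactly. Their poses are not given: they have to be found in the camera images.
- hull: Toy tug hull, fixed: blue rim, pale flat deck 28 mm up, 263x100 mm. Origin: on the worktop under the middle of the cabin rectangle; +x to the pointed bow (145 mm), -x to the square stern (118 mm), +y port. Dark outlines (x, y mm): rectangle 53x78 at (0,0); 40 mm circles at (66,0), (-64,27) port, (-64,-27) starboard. Mast stub 12 mm thick, 45 high at (116,0); stern rail 8 high at x=-112.
- cabin_block: Dark brown wooden block, the cabin: 45 mm (x) by 70 mm (y) by 30 mm high, loose, lying flat. Origin: centre of its underside, z up.
- cream_spool: Plain wooden thread spool with cream thread, the funnel: 30 mm diameter over its flanges, 40 mm high, loose, standing upright. Origin: centre of its underside, z up.
- red_lamp: Side lamp, a turned wooden knob painted red all over: plain cylinder of 30 mm diameter up to 26 mm, then a narrower domed top, 38 mm high in all, loose, standing upright. Origin: centre of its underside, z up.
- green_lamp: Side lamp, a turned wooden knob painted green all over: plain cylinder of 30 mm diameter up to 26 mm, then a narrower domed top, 38 mm high in all, loose, standing upright. Origin: centre of its underside, z up.
- hatch_wheel: Small reddish-brown wooden toy wheel, the hatch: 36 mm diameter, 15 mm thick, loose, lying flat. Origin: centre of its underside, z up.
- toy_car: Bystander: pale wooden toy car, 64 x 120 x 51 mm, loose, behind the work. Long side along its y. Origin: centre of its underside, z up.
- blue_jar: Bystander: small paint jar with blue paint and white cap, 36 mm diameter, 55 mm high, loose. Origin: centre of its underside, z up.
- glue: Bystander: yellow glue bottle with red nozzle, 34 x 48 mm, 161 mm high, loose, standing. Origin: centre of its underside, z up.
Things that resemble listed ones, but are neither listed nor needed, are in the scene too. There is more than one size of the green_lamp; the job needs the smallest.

How it is judged:
By the outcome, as a careful person would: the job done as asked, in the order asked, and still so for the second after the job is handed in, with the robot touching nothing.
It also fails if it takes over 115 s, if anything falls off the work surface, if the arm or the gripper's body presses on something with over 40 N, if the wrist force passes 120 N, or if a joint passes its speed limit or range.

## Working session

There is one attempt and no reset: what is moved stays moved. The work goes in short steps, Python scripts to look and compute and a tool call to move; the robot and the scene stay as the last step left them, time stands still between calls to the robot, and variables do not carry over. Pictures are saved under pics/ and viewed, at most 14 in all, crops included, and the job is handed in when it is done.

Besides the shell and the picture viewer there is one more tool, called after "Request:" as name(argument=value, ...) on one line, values as JSON. jog_arm: Moves the arm, as the interface text tells. Shift numbers are shares of 0.05 m and turn numbers shares of 2 pi rad, none past 1 either way. Its arguments: {"type":"object","properties":{"moves":{"type":"array","items":{"type":"array"}},"force":{"type":"number"}},"required":["moves"]}

```bash
mkdir -p pics; ls
python3 - <<'E'
from plant import *
import cv2
for n in("scene","top"):
    cv2.imwrite(f"pics/{n}0.png",camera(n)[:,:,::-1])
    print(calibration(n))
print(calibration("wrist"));s=observe();print(s)
E
```

```text
pics
{'intrinsics': array([[383.58357836,   0.        , 315.12585183],
       [  0.        , 383.58357836, 201.79375895],
       [  0.        ,   0.        ,   1.        ]]), 'dist': array([-0.06286979,  0.        ,  0.        ,  0.        ,  0.        ]), 'rvec': array([ 1.00008911, -2.51332866,  0.99019172]), 'tvec': array([0.38015379, 0.32403111, 0.80324807])}
{'intrinsics': array([[457.63938282,   0.        , 318.94213082],
       [  0.        , 457.63938282, 204.52645536],
       [  0.        ,   0.        ,   1.        ]]), 'dist': array([-0.08213779,  0.        ,  0.        ,  0.        ,  0.        ]), 'rvec': array([ 2.42948938, -1.50280016,  0.23428635]), 'tvec': array([-0.27610918,  0.49426583,  1.46858921])}
{'intrinsics': array([[338.19145613,   0.        , 320.80281024],
       [  0.        , 338.19145613, 201.44371759],
       [  0.        ,   0.        ,   1.        ]]), 'dist': array([-0.01092473,  0.        ,  0.        ,  0.        ,  0.        ]), 'mount': array([[ 1.29395825e-03, -9.60418658e-01, -2.78557584e-01,
         6.99655294e-02],
       [ 9.99999110e-01,
[... 255 characters left out ...]
ay([ 1.08318949,  0.62927082,  0.03841127,  1.51825158, -0.02698921,
        0.99631548, -0.02000193]), 'qvel': array([-0.0001627 , -0.00212177,  0.00114866, -0.00305658, -0.00023001,
       -0.00101605,  0.00031405]), 'joint_torque': array([ 3.81642501e-03, -5.64517307e+01,  1.23057134e+00, -1.93970168e+01,
        1.13048544e-02,  5.38436478e-03,  2.71171331e-05]), 'tool_pos': array([ 0.26593053, -0.59249873,  0.23047456]), 'orientation': array([-8.44220402e-04,  9.77838537e-01,  2.09358662e-01, -1.84603585e-04]), 'wrist_force': array([ 0.16120605, -0.28242923, -0.20579015]), 'torque': array([-0.04240067,  0.01627803, -0.03558144]), 'grasp_force': 0.0, 'gripper_width': 0.08578199382196366}
```

View pics/scene0.png

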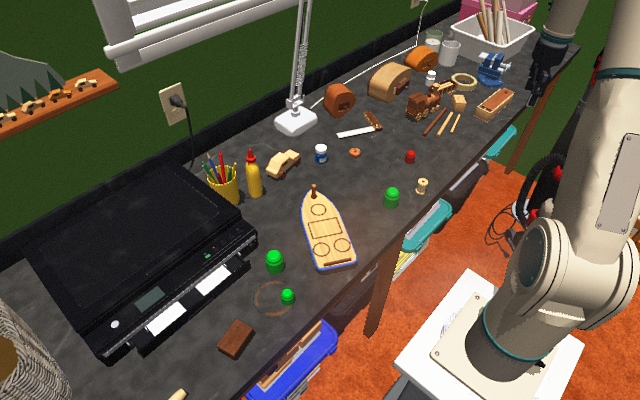

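View pics/top0.png

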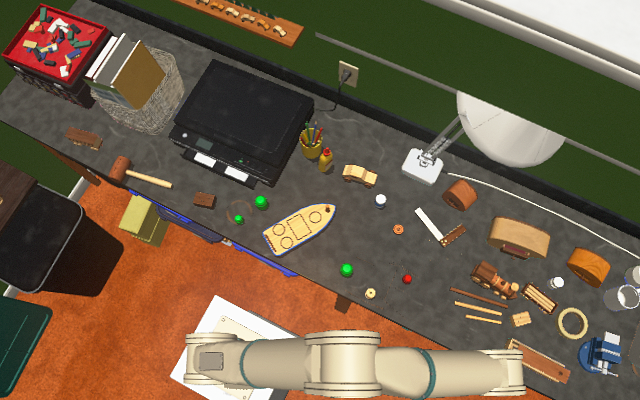

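The scene shows the hull (top view, about (298,228), bow to the upper right), the block (204,199) and the smallest green lamp (238,219), with larger greens at (260,201) and (347,269). The spool is at (370,293), the red lamp at (407,279) and the wheel at (399,229).

```bash
cat > h.py <<'E'
from plant import *
import cv2, numpy as np
from scipy.spatial.transform import Rotation as R
def pose(name,s=None):
    c=calibration(name)
    if name=="wrist":
        s=s or observe(); w=s["orientation"]; T=np.eye(4)
        T[:3,:3]=R.from_quat([w[1],w[2],w[3],w[0]]).as_matrix(); T[:3,3]=s["tool_pos"]
        T=T@c["mount"]; return c,T[:3,:3],T[:3,3]
    r=cv2.Rodrigues(c["rvec"])[0]; return c,r.T,-r.T@c["tvec"]
def cast(P,uv,z):
    c,r,o=P
    p=cv2.undistortPoints(np.array(uv,float).reshape(-1,1,2),c["intrinsics"],c["dist"])[:,0]
    d=np.c_[p,np.ones(len(p))]@r.T
    return o+d*((z-o[2])/d[:,2])[:,None]
def project(P,X):
    c,r,o=P; rv=cv2.Rodrigues(r.T)[0]
    return cv2.projectPoints(np.array(X,float).reshape(-1,1,3),rv,-r.T@o,c["intrinsics"],c["dist"])[0][:,0]
def mask(hsv,name):
    lo={"green":(45,120,50),"red":(0,190,60),"wheel":(5,120,110),"brown":(3,70,30),"cream":(15,40,150),"deck":(12,50,150)}[name]
    hi={"green":(75,255,255),"red":(4,255,255),"wheel":(14,255,255),"brown":(14,220,140),"cream":(32,170,255),"deck":(28,190,255)}[name]
    m=cv2.inRange(hsv,lo,hi)
    if name=="red": m|=cv2.inRange(hsv,(175,190,60),(179,255,255))
    return m
def blob(img,name,seed,w=25):
    hsv=cv2.cvtColor(img,cv2.COLOR_RGB2HSV); m=mask(hsv,name)
    k=np.zeros_like(m); x,y=map(int,seed); k[max(0,y-w):y+w,max(0,x-w):x+w]=1; m=m*k
    cs=cv2.findContours(m,cv2.RETR_EXTERNAL,cv2.CHAIN_APPROX_NONE)[0]
    return max(cs,key=cv2.contourArea)
def cen(c):
    M=cv2.moments(c); return np.array([M["m10"],M["m01"]])/M["m00"],M["m00"]
E
cat > m0.py <<'E'
from h import *
im={n:cv2.imread(f"pics/{n}0.png")[:,:,::-1].copy() for n in("scene","top")}
P={n:pose(n) for n in im}
for k,c,sc,tp,h in[("green","green",(288,296),(238,219),.017),("greenB","green",(275,262),(260,201),.02),("greenC","green",(392,197),(347,269),.02),("red","red",(410,157),(407,279),.017),("wheel","wheel",(355,152),(399,229),.009),("spool","cream",(422,185),(370,293),.02),("block","brown",(236,338),(204,199),.018)]:
    w=12 if k!="block" else 24
    for n,sd in(("scene",sc),("top",tp)):
        try:
            b=blob(im[n],c,sd,w+4*(n=="scene")); u,a=cen(b); print(k,n,u.round(1),a,cast(P[n],u,h)[0,:2].round(4))
            if k=="block": print(cv2.minAreaRect(cast(P[n],b.reshape(-1,2),h)[:,:2].astype(np.float32)))
        except Exception as e: print(k,n,"none",e)
for n,sd in(("scene",(328,228)),("top",(298,228))):
    b=blob(im[n],"deck",sd,50); q=cast(P[n],b.reshape(-1,2),.028)[:,:2].astype(np.float32)
    print("deck",n,cen(b),cv2.minAreaRect(q),cast(P[n],cen(b)[0],.028)[0,:2])
E
python3 m0.py
```

```text
green scene [287.1 296.6] 169.5 [0.4107 0.212 ]
green top [238.6 219.3] 58.5 [0.4096 0.2107]
greenB scene [274.2 261.6] 334.5 [0.5008 0.1684]
greenB top [261.  202.4] 130.0 [0.4988 0.1696]
greenC scene [390.8 197.5] 252.5 [ 0.4207 -0.2061]
greenC top [346.  269.6] 127.0 [ 0.4173 -0.202 ]
red scene [409.9 155.1] 60.5 [ 0.4868 -0.4046]
red top [406.7 278.5] 44.5 [ 0.4811 -0.3975]
wheel scene [354.4 151.4] 61.5 [ 0.6317 -0.3032]
wheel top [398.  228.8] 68.0 [ 0.6291 -0.3023]
spool scene [422.6 181.5] 53.5 [ 0.3902 -0.3255]
spool top [369.9 292.8] 72.0 [ 0.3825 -0.3066]
block scene [235.1 338.9] 832.5 [0.4177 0.3583]
((0.41820698976516724, 0.3571459949016571), (0.05565784499049187, 0.0769672691822052), 14.384361267089844)
block top [204.  199.9] 273.0 [0.4169 0.3569]
((0.4171457290649414, 0.3566226363182068), (0.05317267030477524, 0.08030654489994049), 13.527806282043457)
deck scene (array([325.44814422, 230.62092612]), 2357.5) ((0.4897754192352295, 0.0030005574226379395), (0.09874003380537033, 0.25845420360565186), 57.86583709716797) [0.47074391 0.01533882]
deck top (array([298.38056126, 226.60340276]), 1704.5) ((0.4878201484680176, 0.003025941550731659), (0.09943310916423798, 0.25800779461860657), 57.640472412109375) [0.47722624 0.00904903]
```

Request:
jog_arm(moves=[[1, [0.25, 0.7, 0], [0, 0, 0.0185]], [1, [0.25, 0.7, 0], [0, 0, 0.0185]], [1, [0.25, 0.7, 0], [0, 0, 0.0185]], [1, [0.25, 0.7, 0], [0, 0, 0.0185]], [1, [0.25, 0.7, 0], [0, 0, 0.0185]], [1, [0.25, 0.7, 0], [0, 0, 0.0185]], [1, [0.25, 0.7, 0], [0, 0, 0.0185]], [1, [0.25, 0.7, 0], [0, 0, 0.0185]], [1, [0.25, 0.7, 0], [0, 0, 0.0185]], [1, [0.25, 0.7, 0], [0, 0, 0.0185]], [1, [0.25, 0.7, 0], [0, 0, 0.0185]], [1, [0.25, 0.7, 0], [0, 0, 0.0185]]], force=40)

```text
t: 1.1
tool_pos: [0.4162, -0.1714, 0.2313]
orientation: [-0.0, 0.613, 0.79, -0.0]
wrist_force: [0.5, 0.1, 0.7]
gripper_width: 0.0855
grasp_force: 0.0
```

Request:
jog_arm(moves=[[1, [0.24, 0.7, 0], [0, 0, 0]], [1, [0.24, 0.7, 0], [0, 0, 0]], [1, [0.24, 0.7, 0], [0, 0, 0]], [1, [0.24, 0.7, 0], [0, 0, 0]], [1, [0.24, 0.7, 0], [0, 0, 0]], [1, [0, 0, 0], [0, 0, 0]], [1, [0, 0, 0], [0, 0, 0]]])

```text
t: 1.68
tool_pos: [0.4764, 0.0046, 0.2312]
orientation: [-0.0, 0.613, 0.79, 0.0]
wrist_force: [-1.1, -0.4, 0.0]
gripper_width: 0.0852
grasp_force: 0.0
```

```bash
cat >> h.py <<'E'
def look(tag):
    s=observe(); im=camera("wrist"); cv2.imwrite(f"pics/{tag}.png",im[:,:,::-1])
    w=s["orientation"]; X=R.from_quat([w[1],w[2],w[3],w[0]]).as_matrix()
    print("t",round(s["t"],2),"tcp",s["tool_pos"].round(4),"yaw",np.degrees(np.arctan2(X[1,0],X[0,0])).round(2),"zdown",X[:,2].round(3),"q7",s["qpos"][6].round(2),"w",round(s["gripper_width"],4),"g",round(s["grasp_force"],1))
    return im,pose("wrist",s)
def hull(im,P,guess=(.4775,.010,-32.3)):
    """fit hull pose by outlines' centroids: enclosed bright regions inside the dark rings"""
    g=cv2.cvtColor(im,cv2.COLOR_RGB2HSV)
    m=cv2.inRange(g,(10,30,110),(32,220,255))
    a=np.radians(guess[2]); r=np.array([[np.cos(a),-np.sin(a)],[np.sin(a),np.cos(a)]])
    L=np.array([[0,0],[66,0],[-64,27],[-64,-27]])/1e3
    W=L@r.T+guess[:2]; uv=project(P,np.c_[W,np.full(4,.028)])
    n,lab,st,ce=cv2.connectedComponentsWithStats(m,connectivity=4)
    got=[]
    for i,(u,v) in enumerate(uv):
        k=lab[int(v),int(u)] if 0<=v<400 and 0<=u<640 else 0
        if k==0: print(i,"miss",u,v); got.append([np.nan]*2); continue
        c=max(cv2.findContours((lab==k).astype(np.uint8),cv2.RETR_EXTERNAL,cv2.CHAIN_APPROX_NONE)[0],key=len)
        q=cast(P,c.reshape(-1,2),.028)[:,:2].astype(np.float32); M=cv2.minAreaRect(q)
        x=np.array(M[0]) if i==0 else np.array(cv2.minEnclosingCircle(q)[0])
        print(i,st[k,4],uv[i].round(0),x.round(4),np.array(M[1]).round(4),round(M[2],1)); got.append(x)
    got=np.array(got); ok=~np.isnan(got[:,0])
    A=L[ok];B=got[ok]; a0=A-A.mean(0);b0=B-B.mean(0)
    th=np.arctan2((a0[:,0]*b0[:,1]-a0[:,1]*b0[:,0]).sum(),(a0*b0).sum())
    rr=np.array([[np.cos(th),-np.sin(th)],[np.sin(th),np.cos(th)]])
    o=B.mean(0)-rr@A.mean(0); print("hull",o.round(4),np.degrees(th).round(2),"res mm",((L@rr.T+o-got)*1e3).round(1).tolist())
    return o,th
E
python3 - <<'E'
from h import *
im,P=look("w1"); hull(im,P)
E
```

```text
t 1.68 tcp [0.4764 0.0046 0.2312] yaw 104.4 zdown [-0.     0.001 -1.   ] q7 -0.06 w 0.0852 g 0.0
0 20622 [324. 169.] [0.4926 0.0022] [0.0994 0.2651] 58.1
1 20622 [366. 213.] [0.4904 0.0031] [0.0994 0.2651] 58.1
2 20622 [299. 104.] [0.4904 0.0031] [0.0994 0.2651] 58.1
3 20622 [261. 142.] [0.4904 0.0031] [0.0994 0.2651] 58.1
hull [ 0.5055 -0.0027] -20.94 res mm [[12.9, -4.9], [76.7, -29.3], [-35.1, 42.3], [-54.4, -8.1]]
```

View pics/w1.png

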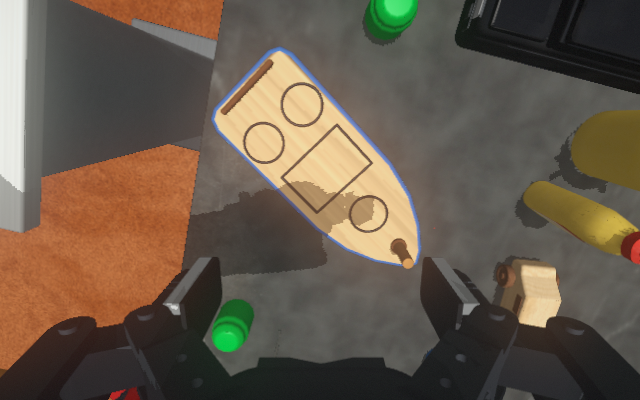

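The wrist view shows the whole hull with its four outlines: circles at (301,104), (264,143) and (368,213), rectangle at (327,169). I'll separate the lines with an adaptive threshold.

```bash
python3 - <<'E'
s=open('h.py').read()
s=s.replace('''    m=cv2.inRange(g,(10,30,110),(32,220,255))
''','''    m=255-cv2.adaptiveThreshold(g[:,:,2],255,cv2.ADAPTIVE_THRESH_MEAN_C,cv2.THRESH_BINARY_INV,15,14)
''')
open('h.py','w').write(s)
E
cat > hw.py <<'E'
from h import *
im=cv2.imread("pics/w1.png")[:,:,::-1].copy()
hull(im,pose("wrist"))
E
python3 hw.py
```

```text
0 3302 [325. 167.] [0.4795 0.0078] [0.0744 0.05  ] 57.8
1 757 [367. 212.] [ 0.5346 -0.0274] [0.0357 0.035 ] 14.3
2 1149 [300. 102.] [0.4397 0.0645] [0.0364 0.0359] 14.3
3 1047 [262. 140.] [0.4109 0.0189] [0.0358 0.0351] 14.2
hull [0.4793 0.0077] -32.27 res mm [[-0.2, -0.1], [0.5, -0.2], [-0.1, 0.2], [-0.1, 0.1]]
```

Request:
jog_arm(moves=[[1, [-0.12, 0.7, 0], [0, 0, 0]], [1, [-0.12, 0.7, 0], [0, 0, 0]], [1, [-0.12, 0.7, 0], [0, 0, 0]], [1, [-0.12, 0.7, 0], [0, 0, 0]], [1, [-0.12, 0.7, 0], [0, 0, 0]], [1, [-0.12, 0.7, 0], [0, 0, 0]], [1, [-0.12, 0.7, -0.1], [0, 0, 0]], [1, [-0.12, 0.7, -0.2], [0, 0, 0]], [1, [-0.12, 0.7, -0.2], [0, 0, 0]], [1, [-0.12, 0.7, -0.1], [0, 0, 0]], [1, [0, 0, 0], [0, 0, 0]], [1, [0, 0, 0], [0, 0, 0]]])

```text
t: 2.73
tool_pos: [0.4156, 0.3523, 0.2006]
orientation: [-0.0, 0.614, 0.789, -0.001]
wrist_force: [0.3, -0.5, -0.6]
gripper_width: 0.0854
grasp_force: 0.0
```

Run:
```python
from h import *
im,P=look("w2")
uv=project(P,[[.417,.357,.03]])[0];print(uv)
b=blob(im,"brown",uv,75); q=cast(P,b.reshape(-1,2),.03)[:,:2].astype(np.float32)
print(cv2.minAreaRect(q),cv2.contourArea(b))
```

```text
t 2.73 tcp [0.4156 0.3523 0.2006] yaw 104.19 zdown [-0.001 -0.001 -1.   ] q7 -0.79 w 0.0854 g 0.0
[324.32128654 176.27574586]
((0.4248565435409546, 0.33764225244522095), (0.04453197121620178, 0.025839388370513916), 13.47077751159668) 707.5
```

View pics/w2.png

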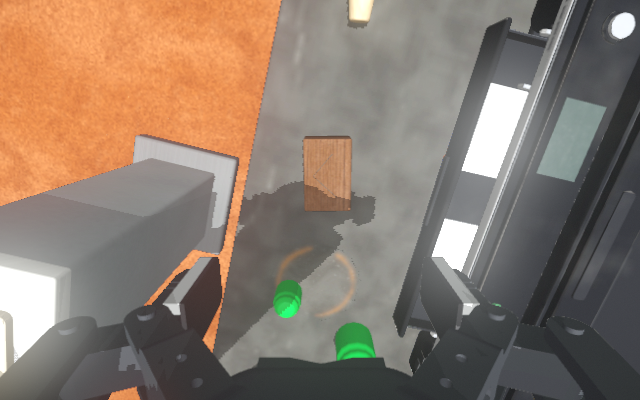

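The block's top face spans about (303,137) to (351,211), nearly square with the image. The mask cut off the brightly lit half, so I'll widen it.

```bash
sed -i 's/"brown":(14,220,140)/"brown":(16,230,235)/' h.py
python3 - <<'E'
from h import *
im=cv2.imread("pics/w2.png")[:,:,::-1].copy();P=pose("wrist")
b=blob(im,"brown",(327,174),45); q=cast(P,b.reshape(-1,2),.03)[:,:2].astype(np.float32)
print(cv2.minAreaRect(q),cv2.contourArea(b),cv2.boundingRect(b))
E
```

```text
((0.41985318064689636, 0.35741913318634033), (0.04466632008552551, 0.07097281515598297), 14.416620254516602) 3439.0 (303, 136, 49, 75)
```

Request:
jog_arm(moves=[[1, [0.086, 0.102, -0.3], [0, 0, 0]], [1, [0, 0, -0.6], [0, 0, 0]], [1, [0, 0, -0.6], [0, 0, 0]], [1, [0, 0, -0.6], [0, 0, 0]], [1, [0, 0, -0.6], [0, 0, 0]], [1, [0, 0, -0.6], [0, 0, 0]], [1, [0, 0, -0.4], [0, 0, 0]], [1, [0, 0, -0.22], [0, 0, 0]], [1, [0, 0, 0], [0, 0, 0]], [1, [0, 0, 0], [0, 0, 0]], [-1, [0, 0, 0], [0, 0, 0]], [-1, [0, 0, 0], [0, 0, 0]]], force=40)

```text
t: 3.78
tool_pos: [0.4216, 0.3575, 0.0069]
orientation: [0.0, 0.615, 0.788, 0.001]
wrist_force: [0.4, 0.3, 0.1]
gripper_width: 0.0638
grasp_force: 0.0
```

Request:
jog_arm(moves=[[-1, [0, 0, 0], [0, 0, 0]], [-1, [0, 0, 0], [0, 0, 0]], [-1, [0, 0, 0], [0, 0, 0]], [-1, [0, 0, 0], [0, 0, 0]], [-1, [0, 0, 0], [0, 0, 0]], [-1, [0, 0, 0], [0, 0, 0]]])

```text
t: 4.28
tool_pos: [0.4212, 0.3576, 0.0066]
orientation: [0.0, 0.615, 0.788, 0.001]
wrist_force: [-0.3, -0.9, 6.4]
gripper_width: 0.0441
grasp_force: 41.9
```

Request:
jog_arm(moves=[[-1, [0, 0, 0.3], [0, 0, 0]], [-1, [0, 0, 0.6], [0, 0, 0]], [-1, [0, 0, 0.6], [0, 0, 0]], [-1, [0, 0, 0.6], [0, 0, 0]], [-1, [0.1, -0.5, 0.3], [0, 0, -0.016]], [-1, [0.1, -0.7, 0], [0, 0, -0.016]], [-1, [0.12, -0.7, 0], [0, 0, -0.016]], [-1, [0.12, -0.7, 0], [0, 0, -0.016]], [-1, [0.12, -0.7, 0], [0, 0, -0.016]], [-1, [0.12, -0.7, 0], [0, 0, -0.016]], [-1, [0.12, -0.7, 0], [0, 0, -0.016]], [-1, [0.12, -0.7, 0], [0, 0, -0.0165]]])

```text
t: 5.28
tool_pos: [0.4665, 0.0855, 0.126]
orientation: [0.0, 0.876, 0.481, 0.0]
wrist_force: [-0.0, 0.6, -0.4]
gripper_width: 0.0443
grasp_force: 41.1
```

Request:
jog_arm(moves=[[-1, [0.12, -0.7, 0], [0, 0, 0]], [-1, [0.12, -0.7, 0], [0, 0, 0]], [-1, [0.12, -0.2, 0], [0, 0, 0]], [-1, [0, 0, 0], [0, 0, 0]], [-1, [0, 0, 0], [0, 0, 0]]])

```text
t: 5.7
tool_pos: [0.4847, 0.0069, 0.1257]
orientation: [-0.0, 0.876, 0.483, 0.001]
wrist_force: [-0.2, 0.5, -2.0]
gripper_width: 0.0444
grasp_force: 41.0
```

Run:
```python
from h import *
im,P=look("w3")
```

```text
t 5.7 tcp [0.4847 0.0069 0.1257] yaw 57.74 zdown [ 0.001  0.001 -1.   ] q7 -0.85 w 0.0444 g 41.0
```

View pics/w3.png

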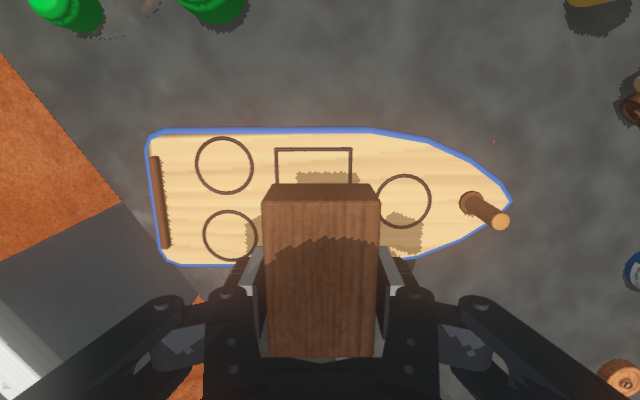

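The held block sits square to the hull, whose rectangle shows at (275–352,148). Lowering it with a small correction.

Request:
jog_arm(moves=[[-1, [-0.108, 0.016, -0.5], [0, 0, 0]], [-1, [0, 0, -0.6], [0, 0, 0]], [-1, [0, 0, -0.4], [0, 0, 0]], [-1, [0, 0, -0.2], [0, 0, 0]], [-1, [0, 0, 0], [0, 0, 0]], [-1, [0, 0, 0], [0, 0, 0]], [-1, [0, 0, 0], [0, 0, 0]]])

```text
t: 6.33
tool_pos: [0.4798, 0.0087, 0.0413]
orientation: [0.0, 0.875, 0.484, 0.001]
wrist_force: [0.2, -0.5, -0.5]
gripper_width: 0.0444
grasp_force: 41.1
```

Request:
jog_arm(moves=[[-1, [-0.01, -0.02, -0.06], [0, 0, 0]], [-1, [0, 0, -0.055], [0, 0, 0]], [-1, [0, 0, -0.01], [0, 0, 0]], [-1, [0, 0, 0], [0, 0, 0]], [-1, [0, 0, 0], [0, 0, 0]]])

```text
t: 6.75
tool_pos: [0.479, 0.0067, 0.0346]
orientation: [0.0, 0.875, 0.483, 0.0]
wrist_force: [-0.7, 0.4, 6.4]
gripper_width: 0.0439
grasp_force: 41.8
```

Request:
jog_arm(moves=[[0.3, [0, 0, 0], [0, 0, 0]], [0.6, [0, 0, 0], [0, 0, 0]], [1, [0, 0, 0], [0, 0, 0]], [1, [0, 0, 0.4], [0, 0, 0]], [1, [0, 0, 0.6], [0, 0, 0]], [1, [0, 0, 0.6], [0, 0, 0]], [1, [0, 0, 0.6], [0, 0, 0]], [1, [0, 0, 0.6], [0, 0, 0]], [1, [0, 0, 0.6], [0, 0, 0]], [1, [0, 0, 0.4], [0, 0, 0]], [1, [0, 0, 0], [0, 0, 0]], [1, [0, 0, 0], [0, 0, 0]]])

```text
t: 7.75
tool_pos: [0.479, 0.0068, 0.2249]
orientation: [0.001, 0.875, 0.483, 0.001]
wrist_force: [-0.2, -0.2, -0.2]
gripper_width: 0.0853
grasp_force: 0.0
```

Run:
```python
from h import *
im,P=look("w4")
hull(im,P,(.4793,.0077,-32.27))
uv=project(P,[[.4793,.0077,.058]])[0]; print(uv)
b=blob(im,"brown",uv,60); q=cast(P,b.reshape(-1,2),.058)[:,:2].astype(np.float32)
print(cv2.minAreaRect(q))
```

```text
t 7.75 tcp [0.479  0.0068 0.2249] yaw 57.81 zdown [ 0.002 -0.    -1.   ] q7 -0.79 w 0.0853 g 0.0
0 231342 [320. 174.] [ 0.4449 -0.0479] [0.4519 0.8152] 57.8
1 1000 [385. 174.] [ 0.5359 -0.0251] [0.0361 0.0358] 14.5
2 1080 [256. 147.] [0.4403 0.0667] [0.0356 0.0361] 57.8
3 891 [259. 199.] [0.4118 0.0207] [0.0362 0.0358] 11.9
hull [ 0.4707 -0.0057] -36.66 res mm [[25.8, 42.3], [-12.3, -19.9], [-4.9, -12.5], [-8.6, -9.8]]
[320.12411466 180.47297251]
((0.4821215867996216, 0.010966978967189789), (0.08048239350318909, 0.06436988711357117), 57.8743782043457)
```

View pics/w4.png

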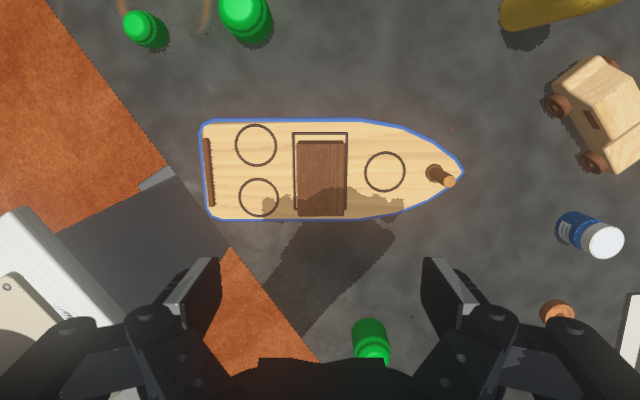

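The block stands in the rectangle (outline about 293–348 by 133–211, block top about 298–345 by 141–216). I'll measure its offset precisely.

Run:
```python
from h import *
im=cv2.imread("pics/w4.png")[:,:,::-1].copy();P=pose("wrist")
print(cast(P,[[293.5,133],[348,133]],.028))
print(cv2.cvtColor(im,cv2.COLOR_RGB2HSV)[[160,160,200,137,205,222],[310,286,310,320,352,320]])
hsv=cv2.cvtColor(im,cv2.COLOR_RGB2HSV)
m=cv2.inRange(hsv,(0,60,20),(20,255,125)); k=np.zeros_like(m);k[125:222,285:356]=1
m=cv2.morphologyEx(m*k,cv2.MORPH_OPEN,np.ones((7,7)))
b=max(cv2.findContours(m,0,1)[0],key=cv2.contourArea);print(cv2.boundingRect(b))
c=np.array([.4801,.0097]);a=np.radians(-32.27);r=np.array([[np.cos(a),-np.sin(a)],[np.sin(a),np.cos(a)]])
for z in(.058,.028):
    q=(cast(P,b.reshape(-1,2),z)[:,:2]-c)@r*1e3; print(z,q.min(0),q.max(0))
q=(cast(P,[[293.5,133],[348,133]],.028)[:,:2]-c)@r*1e3;print("rect top corners",q)
```

```text
[[0.47769611 0.05642649 0.028     ]
 [0.52304701 0.02796708 0.028     ]]
[[ 12 126 148]
 [ 20  91 237]
 [ 12 134 103]
 [ 21  85 236]
 [ 17 114 166]
 [ 12  64  80]]
(298, 188, 49, 28)
0.058 [-21.79935149 -36.59677238] [24.04197311 -9.82692887]
0.028 [-23.9094756  -46.63434798] [ 26.40205915 -17.25404703]
rect top corners [[-26.98031344  38.22572924]
 [ 26.56050711  38.37540358]]
```

Run:
```python
import cv2
i=cv2.imread("pics/w4.png")[115:230,190:470]
cv2.imwrite("pics/w4c.png",cv2.resize(i,None,fx=2.85,fy=2.85*1.0,interpolation=cv2.INTER_NEAREST))
```

```text
(no output)
```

View pics/w4c.png

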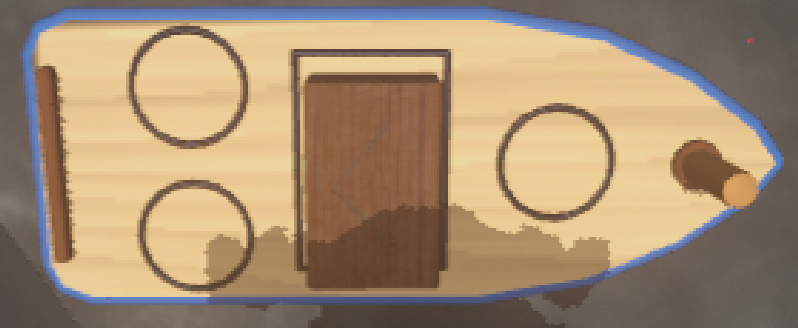

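Run:
```python
from h import *
P=pose("wrist")
c=np.array([.4801,.0097]);a=np.radians(-32.27);r=np.array([[np.cos(a),-np.sin(a)],[np.sin(a),np.cos(a)]])
f=lambda uv,z:((cast(P,uv,z)[:,:2]-c)@r*1e3).round(1)
k=lambda x,y:[190+x/2.85,115+y/2.85]
print("top corners",f([k(306,82),k(439,82),k(307,288),k(439,288)],.058))
print("base port",f([k(306,75),k(440,75)],.028))
print("rect",f([k(295,52),k(448,52),k(443,268),k(300,268)],.028))
```

```text
top corners [[-21.3  31.2]
 [ 20.8  31.3]
 [-22.1 -37.7]
 [ 22.3 -37.5]]
base port [[-23.3  30.1]
 [ 23.2  30.3]]
rect [[-27.   38. ]
 [ 25.8  38.1]
 [ 25.8 -39.9]
 [-26.7 -40.1]]
```

The block sits about 2.5 mm to starboard of centre: the gap to the outline is about 8 mm on the port side against 4 mm expected. I'll regrip it and shift it.

Request:
jog_arm(moves=[[1, [0, 0, -0.4], [0, 0, 0]], [1, [0, 0, -0.6], [0, 0, 0]], [1, [0, 0, -0.6], [0, 0, 0]], [1, [0, 0, -0.6], [0, 0, 0]], [1, [0, 0, -0.6], [0, 0, 0]], [1, [0, 0, -0.6], [0, 0, 0]], [1, [0, 0, -0.39], [0, 0, 0]], [-1, [0, 0, 0], [0, 0, 0]], [-1, [0, 0, 0], [0, 0, 0]], [-1, [0, 0, 0], [0, 0, 0]], [-1, [0, 0, 0], [0, 0, 0]], [-1, [0, 0, 0], [0, 0, 0]]])

```text
t: 8.8
tool_pos: [0.4794, 0.0069, 0.0358]
orientation: [0.0, 0.875, 0.483, 0.001]
wrist_force: [0.6, 0.3, 0.0]
gripper_width: 0.0443
grasp_force: 42.0
```

Request:
jog_arm(moves=[[-1, [0, 0, 0], [0, 0, 0]], [-1, [0, 0, 0], [0, 0, 0]], [-1, [0, 0, 0.06], [0, 0, 0]], [-1, [0.018, 0.044, 0], [0, 0, 0]], [-1, [0, 0, 0], [0, 0, 0]], [-1, [0, 0, 0], [0, 0, 0]]])

```text
t: 9.3
tool_pos: [0.4796, 0.0093, 0.0377]
orientation: [-0.0, 0.875, 0.484, 0.0]
wrist_force: [-0.1, -0.7, -0.4]
gripper_width: 0.0446
grasp_force: 42.1
```

Request:
jog_arm(moves=[[-1, [0, 0, -0.05], [0, 0, 0]], [-1, [0, 0, 0], [0, 0, 0]], [-1, [0, 0, 0], [0, 0, 0]], [0.3, [0, 0, 0], [0, 0, 0]], [0.6, [0, 0, 0], [0, 0, 0]], [1, [0, 0, 0], [0, 0, 0]], [1, [0, 0, 0.6], [0, 0, 0]], [1, [0, 0, 0.6], [0, 0, 0]], [1, [0, 0, 0.6], [0, 0, 0]], [1, [0, 0, 0.6], [0, 0, 0]], [1, [0, 0, 0], [0, 0, 0]], [1, [0, 0, 0], [0, 0, 0]]])

```text
t: 10.3
tool_pos: [0.4805, 0.009, 0.1564]
orientation: [0.001, 0.875, 0.483, 0.002]
wrist_force: [-0.5, -0.4, -0.2]
gripper_width: 0.0856
grasp_force: 0.0
```

Run:
```python
from h import *
im,P=look("w5")
uv=project(P,[[.48,.009,.04]])[0].astype(int); print(uv)
x,y=max(uv[0]-120,0),max(uv[1]-80,0)
cv2.imwrite("pics/w5c.png",cv2.resize(im[y:y+160,x:x+240,::-1],None,fx=3.3,fy=3.3,interpolation=0)); print(x,y)
```

```text
t 10.3 tcp [0.4805 0.009  0.1564] yaw 57.8 zdown [ 0.004  0.    -1.   ] q7 -0.85 w 0.0856 g 0.0
[319 195]
199 115
```

View pics/w5c.png

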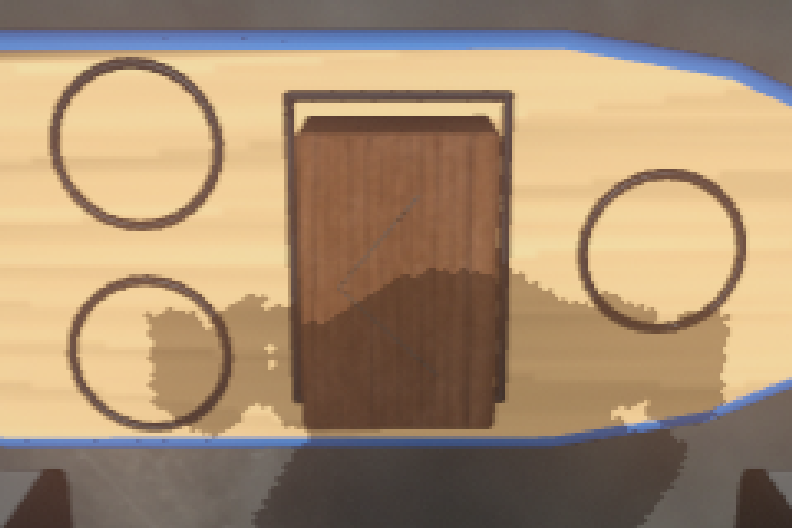

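Run:
```python
from h import *
P=pose("wrist")
c=np.array([.4800,.0092]);a=np.radians(-32.27);r=np.array([[np.cos(a),-np.sin(a)],[np.sin(a),np.cos(a)]])
f=lambda uv,z:((cast(P,uv,z)[:,:2]-c)@r*1e3).round(1).tolist()
k=lambda x,y:[199+x/3.3,115+y/3.3]
print("top",f([k(297,133),k(498,133),k(304,429),k(495,429)],.058))
print("base port",f([k(304,116),k(492,116)],.028))
print("rect",f([k(289,97),k(509,97),k(502,401),k(298,401)],.028))
print("circ",f([k(136,144),k(150,353),k(662,251)],.028))
```

```text
top [[-22.8, 33.9], [20.3, 34.0], [-22.8, -34.8], [21.5, -34.7]]
base port [[-23.8, 33.6], [21.4, 33.7]]
rect [[-27.3, 38.1], [25.4, 38.3], [25.8, -39.9], [-27.0, -40.0]]
circ [[-64.7, 26.7], [-64.5, -26.9], [64.6, 0.3]]
```

The block is now centred within about 0.6 mm. I'll keep this yaw throughout so that camera bias cancels, and move over the spool.

Request:
jog_arm(moves=[[1, [-0.21, -0.72, 0.2], [0, 0, 0]], [1, [-0.21, -0.72, 0.2], [0, 0, 0]], [1, [-0.21, -0.72, 0], [0, 0, 0]], [1, [-0.21, -0.72, 0], [0, 0, 0]], [1, [-0.21, -0.72, 0], [0, 0, 0]], [1, [-0.21, -0.72, 0], [0, 0, 0]], [1, [-0.21, -0.72, 0], [0, 0, 0]], [1, [-0.21, -0.72, 0], [0, 0, 0]], [1, [-0.21, -0.72, 0], [0, 0, 0]], [1, [0, 0, 0], [0, 0, 0]], [1, [0, 0, 0], [0, 0, 0]]])

```text
t: 11.27
tool_pos: [0.3827, -0.3168, 0.1732]
orientation: [-0.001, 0.877, 0.481, -0.001]
wrist_force: [0.5, 0.6, -0.3]
gripper_width: 0.0852
grasp_force: 0.0
```

Run:
```python
from h import *
im,P=look("w6")
print(project(P,[[.386,-.316,.02],[.482,-.4,.02]]))
```

```text
t 11.27 tcp [ 0.3827 -0.3168  0.1732] yaw 57.5 zdown [-0.003  0.002 -1.   ] q7 -0.15 w 0.0852 g 0.0
[[323.94856955 181.90074567]
 [462.43202038 202.88604055]]
```

View pics/w6.png

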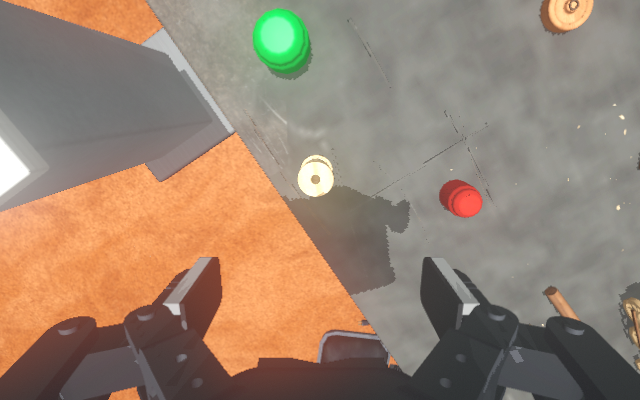

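The spool top is at about (315,179), the red lamp's dome at (466,201) and the wheel at (569,8).

Run:
```python
from h import *
im=cv2.imread("pics/w6.png")[:,:,::-1].copy();P=pose("wrist")
hsv=cv2.cvtColor(im,cv2.COLOR_RGB2HSV)
m=cv2.inRange(hsv,(10,0,200),(40,160,255)); k=np.zeros_like(m);k[150:200,292:340]=1;m*=k
m=cv2.morphologyEx(m,cv2.MORPH_CLOSE,np.ones((9,9)))
b=max(cv2.findContours(m,0,1)[0],key=cv2.contourArea).reshape(-1,2); print(b.min(0),b.max(0))
g=cast(P,b,.04)[:,:2]
lo=b[b[:,1]>178]; q=cast(P,lo,.04)[:,:2]
A=np.c_[2*q,np.ones(len(q))]; s=np.linalg.lstsq(A,(q**2).sum(1),rcond=None)[0]
print("circle fit",s[:2],np.sqrt(s[2]+s[0]**2+s[1]**2),"hole",cast(P,[[315.5,179.8]],.04))
```

```text
[297 155] [333 196]
circle fit [ 0.38476741 -0.30358176] 0.01499818694531993 hole [[ 0.38440588 -0.30468296  0.04      ]]
```

Request:
jog_arm(moves=[[0.2, [0.04, 0.26, 0], [0, 0, 0]], [0.2, [0, 0, -0.4], [0, 0, 0]], [0.2, [0, 0, -0.6], [0, 0, 0]], [0.2, [0, 0, -0.6], [0, 0, 0]], [0.2, [0, 0, -0.6], [0, 0, 0]], [0.2, [0, 0, -0.4], [0, 0, 0]], [0.2, [0, 0, 0], [0, 0, 0]], [0.2, [0, 0, 0], [0, 0, 0]]])

```text
t: 11.98
tool_pos: [0.3872, -0.299, 0.0445]
orientation: [-0.002, 0.874, 0.485, -0.0]
wrist_force: [-0.3, -0.5, 0.2]
gripper_width: 0.0512
grasp_force: 0.0
```

```bash
cat >> h.py <<'E'
def disc(im,P,guess,z,m,side):
    """circle fit of the lower (near) edge of a top disc"""
    uv=project(P,[[*guess,z]])[0]
    m=cv2.morphologyEx(m,cv2.MORPH_CLOSE,np.ones((7,7)))
    cs=[c for c in cv2.findContours(m,0,1)[0] if cv2.contourArea(c)>80]
    b=min(cs,key=lambda c:np.hypot(*(cen(c)[0]-uv))).reshape(-1,2)
    print("blob",b.min(0),b.max(0),"expected",uv.round(0))
    q=cast(P,b[b[:,1]>b[:,1].max()-side*(b[:,0].max()-b[:,0].min())],z)[:,:2]
    A=np.c_[2*q,np.ones(len(q))]; s=np.linalg.lstsq(A,(q**2).sum(1),rcond=None)[0]
    print("circle",s[:2].round(4),"r",np.sqrt(s[2]+s[0]**2+s[1]**2).round(4)); return s[:2]
E
python3 - <<'E'
from h import *
for i in range(4):
    s=observe();print(s["tool_pos"].round(4),s["qvel"].round(3)); camera("wrist")
im,P=look("w7"); hsv=cv2.cvtColor(im,cv2.COLOR_RGB2HSV)
disc(im,P,(.3847,-.3038),.04,cv2.inRange(hsv,(10,0,200),(40,160,255)),.5)
E
```

```text
[ 0.3872 -0.299   0.0445] [ 0.023 -0.046 -0.007 -0.025 -0.     0.007  0.008]
[ 0.3878 -0.3     0.0455] [ 0.02  -0.03   0.001 -0.015  0.001 -0.001  0.002]
[ 0.3881 -0.3009  0.0461] [ 0.016 -0.017  0.004 -0.009  0.003 -0.003  0.002]
[ 0.3882 -0.3015  0.0464] [ 0.013 -0.009  0.004 -0.004  0.002 -0.002  0.   ]
t 12.18 tcp [ 0.3881 -0.3019  0.0465] yaw 57.87 zdown [ 0.002 -0.001 -1.   ] q7 -0.27 w 0.0513 g 0.0
blob [287 213] [347 292] expected [317. 262.]
circle [ 0.3837 -0.3057] r 0.0145
```

View pics/w7.png

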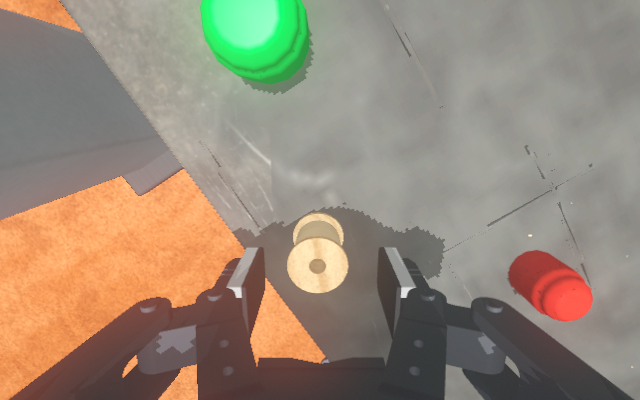

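The spool top is at (317,265), centred between the fingers but about 5 mm off along the pads. The arm settles slowly, so I'll add idle rows.

Request:
jog_arm(moves=[[0.2, [-0.084, -0.064, 0], [0, 0, 0]], [0.2, [0, 0, -0.2], [0, 0, 0]], [0.2, [0, 0, -0.3], [0, 0, 0]], [0.2, [0, 0, -0.27], [0, 0, 0]], [0.2, [0, 0, 0], [0, 0, 0]], [0.2, [0, 0, 0], [0, 0, 0]], [0.2, [0, 0, 0], [0, 0, 0]], [0.2, [0, 0, 0], [0, 0, 0]]])

```text
t: 12.9
tool_pos: [0.383, -0.3054, 0.0071]
orientation: [0.0, 0.875, 0.483, 0.0]
wrist_force: [0.2, -0.1, 0.5]
gripper_width: 0.0511
grasp_force: 0.0
```

Request:
jog_arm(moves=[[-1, [0, 0, 0], [0, 0, 0]], [-1, [0, 0, 0], [0, 0, 0]], [-1, [0, 0, 0], [0, 0, 0]], [-1, [0, 0, 0], [0, 0, 0]], [-1, [0, 0, 0], [0, 0, 0]], [-1, [0, 0, 0], [0, 0, 0]]], force=30)

```text
t: 13.4
tool_pos: [0.383, -0.3054, 0.0072]
orientation: [0.0, 0.875, 0.483, 0.0]
wrist_force: [0.1, 1.2, 5.5]
gripper_width: 0.029
grasp_force: 29.6
```

Request:
jog_arm(moves=[[-1, [0, 0, 0.3], [0, 0, 0]], [-1, [0, 0, 0.6], [0, 0, 0]], [-1, [0, 0, 0.6], [0, 0, 0]], [-1, [0, 0, 0.6], [0, 0, 0]], [-1, [0.2, 0.5, 0.3], [0, 0, 0]], [-1, [0.21, 0.7, 0], [0, 0, 0]], [-1, [0.21, 0.7, 0], [0, 0, 0]], [-1, [0.21, 0.7, 0], [0, 0, 0]], [-1, [0.21, 0.7, 0], [0, 0, 0]], [-1, [0.21, 0.7, 0], [0, 0, 0]], [-1, [0.21, 0.7, 0], [0, 0, 0]], [-1, [0.22, 0.7, 0], [0, 0, 0]]])

```text
t: 14.4
tool_pos: [0.4667, -0.0334, 0.1266]
orientation: [0.0, 0.875, 0.483, -0.0]
wrist_force: [0.1, -0.1, -0.5]
gripper_width: 0.029
grasp_force: 29.8
```

Request:
jog_arm(moves=[[-1, [0.22, 0.7, 0], [0, 0, 0]], [-1, [0.03, 0.19, 0], [0, 0, 0]], [-1, [0, 0, 0], [0, 0, 0]], [-1, [0, 0, 0], [0, 0, 0]], [-1, [0, 0, 0], [0, 0, 0]], [-1, [0, 0, 0], [0, 0, 0]], [-1, [0, 0, 0], [0, 0, 0]], [-1, [0, 0, 0], [0, 0, 0]]])

```text
t: 15.07
tool_pos: [0.479, 0.0081, 0.1266]
orientation: [0.0, 0.876, 0.482, -0.0]
wrist_force: [-0.6, 0.0, -0.7]
gripper_width: 0.0286
grasp_force: 29.8
```

Request:
jog_arm(moves=[[-1, [0.012, 0.024, -0.4], [0, 0, 0]], [-1, [0, 0, -0.5], [0, 0, 0]], [-1, [0, 0, -0.25], [0, 0, 0]], [-1, [0, 0, 0], [0, 0, 0]], [-1, [0, 0, 0], [0, 0, 0]], [-1, [0, 0, 0], [0, 0, 0]], [-1, [0, 0, 0], [0, 0, 0]]])

```text
t: 15.65
tool_pos: [0.4806, 0.0104, 0.07]
orientation: [0.0, 0.875, 0.483, 0.001]
wrist_force: [0.5, 0.7, 0.4]
gripper_width: 0.0287
grasp_force: 29.8
```

Request:
jog_arm(moves=[[-1, [-0.02, -0.022, -0.04], [0, 0, 0]], [-1, [0, 0, -0.04], [0, 0, 0]], [-1, [0, 0, -0.012], [0, 0, 0]], [-1, [0, 0, 0], [0, 0, 0]], [-1, [0, 0, 0], [0, 0, 0]], [-1, [0, 0, 0], [0, 0, 0]], [-1, [0, 0, 0], [0, 0, 0]]])

```text
t: 16.23
tool_pos: [0.4791, 0.0092, 0.0652]
orientation: [0.0, 0.875, 0.483, 0.0]
wrist_force: [-1.3, -0.3, 7.1]
gripper_width: 0.0287
grasp_force: 30.5
```

Contact; release, rise and check.

Request:
jog_arm(moves=[[-0.15, [0, 0, 0], [0, 0, 0]], [0, [0, 0, 0], [0, 0, 0]], [0.2, [0, 0, 0], [0, 0, 0]], [0.2, [0, 0, 0], [0, 0, 0]], [0.2, [0, 0, 0.5], [0, 0, 0]], [0.2, [0, 0, 0.6], [0, 0, 0]], [0.2, [0, 0, 0.6], [0, 0, 0]], [1, [0, 0, 0.6], [0, 0, 0]], [1, [0, 0, 0], [0, 0, 0]], [1, [0, 0, 0], [0, 0, 0]], [1, [0, 0, 0], [0, 0, 0]]])

```text
t: 17.15
tool_pos: [0.4784, 0.0093, 0.1791]
orientation: [-0.0, 0.875, 0.483, -0.0]
wrist_force: [-0.5, 0.1, 0.2]
gripper_width: 0.0851
grasp_force: 0.0
```

Run:
```python
from h import *
im,P=look("w8"); hsv=cv2.cvtColor(im,cv2.COLOR_RGB2HSV)
u,v=project(P,[[.4795,.0093,.098]])[0].astype(int); print(u,v)
x,y=max(u-120,0),max(v-85,0);print(x,y)
cv2.imwrite("pics/w8c.png",cv2.resize(im[y:y+160,x:x+240,::-1],None,fx=3.3,fy=3.3,interpolation=0))
```

```text
t 17.15 tcp [0.4784 0.0093 0.1791] yaw 57.82 zdown [-0.001 -0.    -1.   ] q7 -0.82 w 0.0851 g 0.0
322 207
202 122
```

View pics/w8c.png

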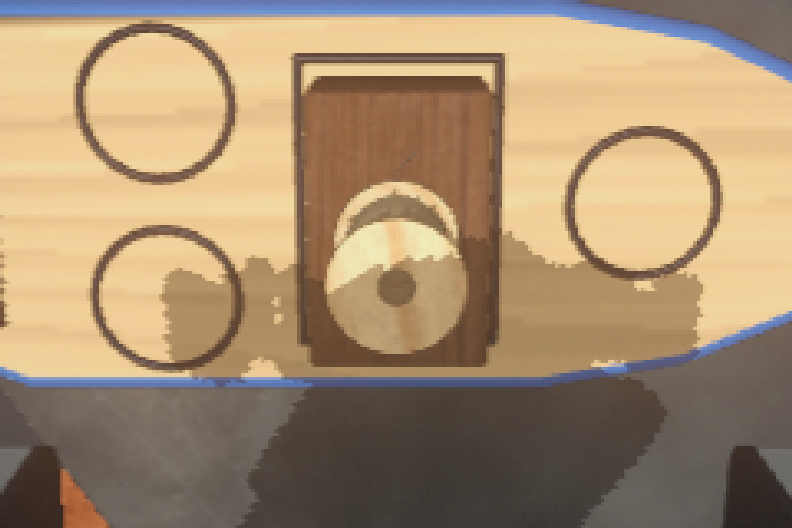

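The spool stands on the block with its top centred at crop (396,287); all the outlines are visible.

Run:
```python
from h import *
P=pose("wrist")
c=np.array([.4792,.0093]);a=np.radians(-32.27);r=np.array([[np.cos(a),-np.sin(a)],[np.sin(a),np.cos(a)]])
f=lambda uv,z:((cast(P,uv,z)[:,:2]-c)@r*1e3).round(1).tolist()
k=lambda x,y:[202+x/3.3,122+y/3.3]
print("spool",f([k(396.5,286.5)],.098),"base flange port edge",f([k(396,181)],.0605))
print("block",f([k(303,93),k(492,93),k(310,366),k(489,366)],.058))
print("rect",f([k(299,58),k(500,58)],.028))
print("circ",f([k(156,103),k(168,298),k(644,203)],.028))
```

```text
spool [[-0.2, -0.7]] base flange port edge [[-0.3, 13.7]]
block [[-22.2, 34.2], [22.1, 34.3], [-21.8, -34.4], [23.3, -34.2]]
rect [[-25.5, 39.2], [26.6, 39.4]]
circ [[-63.2, 27.4], [-62.9, -26.3], [66.5, 1.0]]
```

Cabin and funnel are within 1 mm. Next the wheel.

Request:
jog_arm(moves=[[0.2, [0.34, -0.69, 0], [0, 0, 0]], [0.2, [0.34, -0.69, 0], [0, 0, 0]], [0.2, [0.34, -0.69, 0], [0, 0, 0]], [0.2, [0.34, -0.69, 0], [0, 0, 0]], [0.2, [0.34, -0.69, 0], [0, 0, 0]], [0.2, [0.34, -0.69, 0], [0, 0, 0]], [0.2, [0.34, -0.69, 0], [0, 0, 0]], [0.2, [0.34, -0.69, -0.3], [0, 0, 0]], [0.2, [0.34, -0.7, -0.6], [0, 0, 0]], [0.2, [0, 0, -0.6], [0, 0, 0]], [0.2, [0, 0, 0], [0, 0, 0]], [0.2, [0, 0, 0], [0, 0, 0]]])

```text
t: 18.2
tool_pos: [0.6269, -0.295, 0.1051]
orientation: [-0.003, 0.875, 0.483, -0.002]
wrist_force: [0.3, 0.7, -0.2]
gripper_width: 0.0517
grasp_force: 0.0
```

Request:
jog_arm(moves=[[0.2, [0, 0, 0], [0, 0, 0]], [0.2, [0, 0, 0], [0, 0, 0]], [0.2, [0, 0, 0], [0, 0, 0]], [0.2, [0, 0, 0], [0, 0, 0]]])

```text
t: 18.53
tool_pos: [0.6302, -0.2958, 0.1108]
orientation: [0.001, 0.875, 0.484, 0.001]
wrist_force: [0.4, 0.7, -0.4]
gripper_width: 0.0513
grasp_force: 0.0
```

Run:
```python
from h import *
im,P=look("w9"); hsv=cv2.cvtColor(im,cv2.COLOR_RGB2HSV)
disc(im,P,(.63,-.3025),.015,cv2.inRange(hsv,(3,90,90),(18,255,255)),.5)
```

```text
t 18.53 tcp [ 0.6302 -0.2958  0.1108] yaw 57.88 zdown [ 0.002 -0.001 -1.   ] q7 -0.33 w 0.0513 g 0.0
blob [301 181] [349 229] expected [325. 210.]
circle [ 0.6316 -0.3   ] r 0.0175
```

View pics/w9.png

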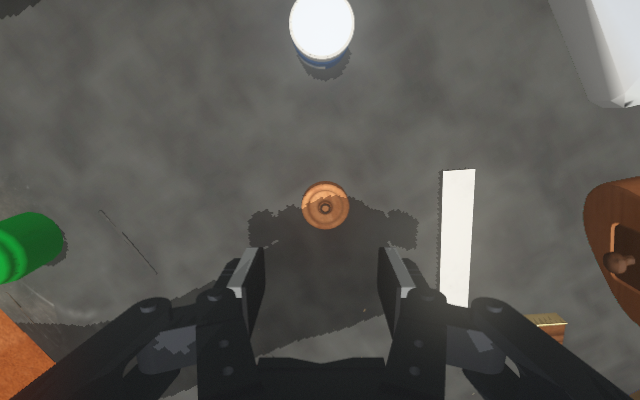

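The wheel is at (325,206), clear of the jar and the saw. Descending on it.

Request:
jog_arm(moves=[[0.2, [0.028, -0.084, -0.4], [0, 0, 0]], [0.2, [0, 0, -0.6], [0, 0, 0]], [0.2, [0, 0, -0.6], [0, 0, 0]], [0.2, [0, 0, -0.35], [0, 0, 0]], [0.2, [0, 0, -0.18], [0, 0, 0]], [0.2, [0, 0, 0], [0, 0, 0]], [0.2, [0, 0, 0], [0, 0, 0]], [0.2, [0, 0, 0], [0, 0, 0]], [0.2, [0, 0, 0], [0, 0, 0]]])

```text
t: 19.33
tool_pos: [0.632, -0.3009, 0.0045]
orientation: [0.001, 0.875, 0.483, 0.001]
wrist_force: [-0.3, -0.1, 1.1]
gripper_width: 0.0512
grasp_force: 0.0
```

Request:
jog_arm(moves=[[-1, [0, 0.01, -0.03], [0, 0, 0]], [-1, [0, 0, 0], [0, 0, 0]], [-1, [0, 0, 0], [0, 0, 0]], [-1, [0, 0, 0], [0, 0, 0]], [-1, [0, 0, 0], [0, 0, 0]], [-1, [0, 0, 0], [0, 0, 0]], [-1, [0, 0, 0], [0, 0, 0]]], force=30)

```text
t: 19.92
tool_pos: [0.6315, -0.3003, 0.0025]
orientation: [0.001, 0.875, 0.483, 0.001]
wrist_force: [-1.3, -0.7, 5.9]
gripper_width: 0.034
grasp_force: 29.9
```

Request:
jog_arm(moves=[[-1, [0, 0, 0.4], [0, 0, 0]], [-1, [0, 0, 0.7], [0, 0, 0]], [-1, [0, 0, 0.7], [0, 0, 0]], [-1, [0, 0, 0.7], [0, 0, 0]], [-1, [-0.24, 0.68, 0], [0, 0, 0]], [-1, [-0.24, 0.68, 0], [0, 0, 0]], [-1, [-0.24, 0.68, 0], [0, 0, 0]], [-1, [-0.24, 0.68, 0], [0, 0, 0]], [-1, [-0.24, 0.68, 0], [0, 0, 0]], [-1, [-0.24, 0.68, 0], [0, 0, 0]], [-1, [-0.24, 0.68, 0], [0, 0, 0]], [-1, [-0.24, 0.68, 0], [0, 0, 0]]])

```text
t: 20.92
tool_pos: [0.5339, -0.0265, 0.1264]
orientation: [0.0, 0.875, 0.483, 0.0]
wrist_force: [0.8, 0.7, 0.9]
gripper_width: 0.0337
grasp_force: 30.1
```

Request:
jog_arm(moves=[[-1, [0, 0.06, 0], [0, 0, 0]], [-1, [0, 0, 0], [0, 0, 0]], [-1, [0, 0, 0], [0, 0, 0]], [-1, [0, 0, 0], [0, 0, 0]], [-1, [0, 0, 0], [0, 0, 0]], [-1, [0, 0, 0], [0, 0, 0]]])

```text
t: 21.42
tool_pos: [0.5349, -0.0265, 0.1259]
orientation: [0.0, 0.876, 0.482, -0.0]
wrist_force: [0.1, 0.4, -0.6]
gripper_width: 0.0333
grasp_force: 30.1
```

Request:
jog_arm(moves=[[-1, [0.012, 0.026, -0.4], [0, 0, 0]], [-1, [0, 0, -0.6], [0, 0, 0]], [-1, [0, 0, -0.5], [0, 0, 0]], [-1, [0, 0, -0.3], [0, 0, 0]], [-1, [0, 0, 0], [0, 0, 0]], [-1, [0, 0, 0], [0, 0, 0]], [-1, [0, 0, 0], [0, 0, 0]], [-1, [0, 0, 0], [0, 0, 0]], [-1, [0, 0, 0], [0, 0, 0]]])

```text
t: 22.17
tool_pos: [0.536, -0.0237, 0.0371]
orientation: [0.0, 0.875, 0.483, 0.001]
wrist_force: [-0.5, 0.1, 0.7]
gripper_width: 0.0336
grasp_force: 30.3
```

Request:
jog_arm(moves=[[-1, [-0.01, -0.028, -0.06], [0, 0, 0]], [-1, [0, 0, -0.06], [0, 0, 0]], [-1, [0, 0, -0.02], [0, 0, 0]], [-1, [0, 0, 0], [0, 0, 0]], [-1, [0, 0, 0], [0, 0, 0]], [-1, [0, 0, 0], [0, 0, 0]], [-1, [0, 0, 0], [0, 0, 0]]])

```text
t: 22.75
tool_pos: [0.5365, -0.026, 0.0304]
orientation: [0.001, 0.876, 0.483, 0.001]
wrist_force: [1.3, -2.8, 10.4]
gripper_width: 0.0332
grasp_force: 30.3
```

Request:
jog_arm(moves=[[-1, [-0.02, 0.016, 0.02], [0, 0, 0]], [-1, [0, 0, 0], [0, 0, 0]], [-1, [0, 0, 0], [0, 0, 0]], [-1, [0, 0, 0], [0, 0, 0]]])

```text
t: 23.08
tool_pos: [0.5357, -0.0253, 0.031]
orientation: [0.001, 0.876, 0.483, 0.001]
wrist_force: [2.2, -2.3, 6.3]
gripper_width: 0.0339
grasp_force: 30.1
```

Request:
jog_arm(moves=[[-0.1, [0, 0, 0], [0, 0, 0]], [0.05, [0, 0, 0], [0, 0, 0]], [0.05, [0, 0, 0], [0, 0, 0]], [0.05, [0, 0, 0], [0, 0, 0]], [0.05, [0, 0, 0.5], [0, 0, 0]], [0.05, [0, 0, 0.6], [0, 0, 0]], [0.05, [0, 0, 0.6], [0, 0, 0]], [0.2, [0, 0, 0.6], [0, 0, 0]], [0.2, [0, 0, 0.6], [0, 0, 0]], [0.2, [0, 0, 0], [0, 0, 0]], [0.2, [0, 0, 0], [0, 0, 0]], [0.2, [0, 0, 0], [0, 0, 0]]])

```text
t: 24.08
tool_pos: [0.5327, -0.0241, 0.1742]
orientation: [-0.001, 0.875, 0.484, -0.001]
wrist_force: [-0.1, 0.3, -0.2]
gripper_width: 0.0513
grasp_force: 0.0
```

Run:
```python
from h import *
im,P=look("w10"); hsv=cv2.cvtColor(im,cv2.COLOR_RGB2HSV)
disc(im,P,(.5355,-.0252),.043,cv2.inRange(hsv,(3,120,60),(16,255,255)),.5)
u,v=project(P,[[.51,-.01,.043]])[0].astype(int)
x,y=max(u-120,0),max(v-85,0);print(x,y)
cv2.imwrite("pics/w10c.png",cv2.resize(im[y:y+160,x:x+240,::-1],None,fx=3.3,fy=3.3,interpolation=0))
```

```text
t 24.08 tcp [ 0.5327 -0.0241  0.1742] yaw 57.84 zdown [-0.002  0.    -1.   ] q7 -0.73 w 0.0513 g 0.0
blob [304 168] [346 210] expected [325. 190.]
circle [ 0.5357 -0.0253] r 0.0176
169 105
```

View pics/w10c.png

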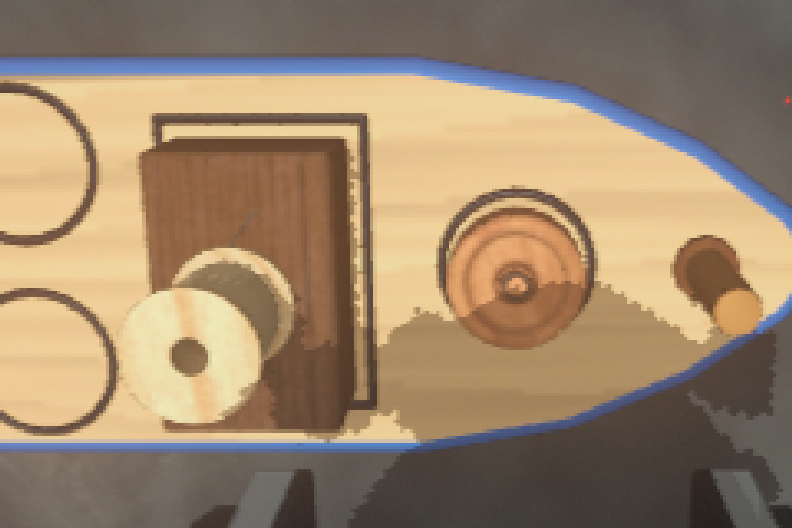

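The hatch sits within its circle: (.5357, -.0253) measured against the circle at (.5355, -.0252). Next the red lamp.

Request:
jog_arm(moves=[[0.2, [-0.1, -0.75, 0], [0, 0, 0]], [0.2, [-0.1, -0.75, 0], [0, 0, 0]], [0.2, [-0.1, -0.75, 0], [0, 0, 0]], [0.2, [-0.1, -0.75, 0], [0, 0, 0]], [0.2, [-0.1, -0.75, 0], [0, 0, 0]], [0.2, [-0.1, -0.75, 0], [0, 0, 0]], [0.2, [-0.1, -0.75, 0], [0, 0, 0]], [0.2, [-0.1, -0.75, 0], [0, 0, 0]], [0.2, [-0.1, -0.75, -0.4], [0, 0, 0]], [0.2, [-0.1, -0.75, -0.5], [0, 0, 0]], [0.2, [0, 0, -0.3], [0, 0, 0]], [0.2, [0, 0, 0], [0, 0, 0]]])

```text
t: 25.13
tool_pos: [0.4795, -0.396, 0.1118]
orientation: [-0.004, 0.877, 0.481, -0.003]
wrist_force: [-0.1, 1.7, -0.2]
gripper_width: 0.0514
grasp_force: 0.0
```

Request:
jog_arm(moves=[[0.2, [0, 0, 0], [0, 0, 0]], [0.2, [0, 0, 0], [0, 0, 0]], [0.2, [0, 0, 0], [0, 0, 0]], [0.2, [0, 0, 0], [0, 0, 0]], [0.2, [0, 0, 0], [0, 0, 0]]])

```text
t: 25.55
tool_pos: [0.4852, -0.3946, 0.1186]
orientation: [0.001, 0.875, 0.484, 0.0]
wrist_force: [-0.1, -0.3, -0.1]
gripper_width: 0.0513
grasp_force: 0.0
```

```bash
cat > lamp.py <<'E'
import sys
from h import *
# lateral extent of lamp silhouette = cylinder 30 mm; row extents: base edge far (up) at z=0, shoulder near at .026
def lamp(tag,lo,hi,guess,z0=0.):
    im,P=look(tag); hsv=cv2.cvtColor(im,cv2.COLOR_RGB2HSV)
    m=cv2.inRange(hsv,lo,hi)
    if lo[0]==0: m|=cv2.inRange(hsv,(172,lo[1],lo[2]),(179,255,255))
    m=cv2.morphologyEx(m,cv2.MORPH_CLOSE,np.ones((5,5)))
    uv=project(P,[[*guess,z0+.02]])[0]
    b=min([c for c in cv2.findContours(m,0,1)[0] if cv2.contourArea(c)>150],key=lambda c:np.hypot(*(cen(c)[0]-uv)))
    print("bbox",cv2.boundingRect(b),"area",cv2.contourArea(b))
    # ray through silhouette points vs. model: 3D cylinder silhouette -> least squares on its projected hull box
    from scipy.optimize import least_squares
    t=np.linspace(0,2*np.pi,72,endpoint=False)
    # bbox of projected lamp rings (30 mm at 0 and 26, dome tip at 38) matched to measured bbox
    x,y,w,h=cv2.boundingRect(b); meas=np.array([x,x+w-1,y,y+h-1],float)
    def box(p):
        X=np.r_[[[p[0]+.015*np.cos(k),p[1]+.015*np.sin(k),z0+z] for z in(0,.026) for k in t],[[p[0]+.004*np.cos(k),p[1]+.004*np.sin(k),z0+.038] for k in t]]
        q=project(P,X); return np.array([q[:,0].min(),q[:,0].max(),q[:,1].min(),q[:,1].max()])
    s=least_squares(lambda p:box(p)-meas,guess,diff_step=1e-3); print("lamp",s.x.round(4),"box res px",s.fun.round(1))
c=sys.argv
rng={"red":((0,150,40),(6,255,255)),"green":((45,110,30),(75,255,255))}[c[2]]
lamp(c[1],*rng,(float(c[3]),float(c[4])),float(c[5]) if len(c)>5 else 0.)
E
python3 lamp.py w11 red .482 -.40
```

```text
t 25.55 tcp [ 0.4852 -0.3946  0.1186] yaw 57.91 zdown [ 0.001 -0.001 -1.   ] q7 -0.1 w 0.0513 g 0.0
bbox (300, 181, 40, 47) area 1343.5
lamp [ 0.4828 -0.397 ] box res px [-1.2  1.2 -0.7  0.7]
```

Request:
jog_arm(moves=[[0.2, [-0.048, -0.048, -0.4], [0, 0, 0]], [0.2, [0, 0, -0.6], [0, 0, 0]], [0.2, [0, 0, -0.6], [0, 0, 0]], [0.2, [0, 0, -0.4], [0, 0, 0]], [0.2, [0, 0, -0.25], [0, 0, 0]], [0.2, [0, 0, 0], [0, 0, 0]], [0.2, [0, 0, 0], [0, 0, 0]], [0.2, [0, 0, 0], [0, 0, 0]], [0.2, [0, 0, 0], [0, 0, 0]]])

```text
t: 26.35
tool_pos: [0.483, -0.3984, 0.0068]
orientation: [0.001, 0.875, 0.483, 0.001]
wrist_force: [0.9, 0.2, 0.2]
gripper_width: 0.0514
grasp_force: 0.0
```

Request:
jog_arm(moves=[[-1, [0, 0.02, -0.03], [0, 0, 0]], [-1, [0, 0, 0], [0, 0, 0]], [-1, [0, 0, 0], [0, 0, 0]], [-1, [0, 0, 0], [0, 0, 0]], [-1, [0, 0, 0], [0, 0, 0]], [-1, [0, 0, 0], [0, 0, 0]], [-1, [0, 0, 0], [0, 0, 0]]])

```text
t: 26.93
tool_pos: [0.4824, -0.3968, 0.0046]
orientation: [0.001, 0.875, 0.484, 0.0]
wrist_force: [-0.2, 1.4, 6.3]
gripper_width: 0.0285
grasp_force: 29.9
```

Request:
jog_arm(moves=[[-1, [0, 0, 0.4], [0, 0, 0]], [-1, [0, 0, 0.7], [0, 0, 0]], [-1, [0, 0, 0.7], [0, 0, 0]], [-1, [0, 0, 0.7], [0, 0, 0]], [-1, [-0.07, 0.7, 0.4], [0, 0, 0]], [-1, [-0.07, 0.74, 0], [0, 0, 0]], [-1, [-0.07, 0.74, 0], [0, 0, 0]], [-1, [-0.07, 0.74, 0], [0, 0, 0]], [-1, [-0.07, 0.74, 0], [0, 0, 0]], [-1, [-0.07, 0.74, 0], [0, 0, 0]], [-1, [-0.07, 0.74, 0], [0, 0, 0]], [-1, [-0.07, 0.74, 0], [0, 0, 0]]])

```text
t: 27.93
tool_pos: [0.4534, -0.1011, 0.1488]
orientation: [0.0, 0.875, 0.483, 0.0]
wrist_force: [0.7, 0.2, -0.6]
gripper_width: 0.0284
grasp_force: 29.9
```

Request:
jog_arm(moves=[[-1, [-0.07, 0.74, 0], [0, 0, 0]], [-1, [-0.07, 0.74, 0], [0, 0, 0]], [-1, [-0.07, 0.74, 0], [0, 0, 0]], [-1, [-0.07, 0.74, 0], [0, 0, 0]], [-1, [0, 0.42, 0], [0, 0, 0]], [-1, [0, 0, 0], [0, 0, 0]], [-1, [0, 0, 0], [0, 0, 0]], [-1, [0, 0, 0], [0, 0, 0]], [-1, [0, 0, 0], [0, 0, 0]], [-1, [0, 0, 0], [0, 0, 0]]])

```text
t: 28.77
tool_pos: [0.4399, 0.0649, 0.1486]
orientation: [0.0, 0.876, 0.482, -0.0]
wrist_force: [-0.5, -0.4, -0.5]
gripper_width: 0.0289
grasp_force: 29.9
```

Request:
jog_arm(moves=[[-1, [0.004, 0.03, -0.4], [0, 0, 0]], [-1, [0, 0, -0.6], [0, 0, 0]], [-1, [0, 0, -0.6], [0, 0, 0]], [-1, [0, 0, -0.4], [0, 0, 0]], [-1, [0, 0, -0.2], [0, 0, 0]], [-1, [0, 0, 0], [0, 0, 0]], [-1, [0, 0, 0], [0, 0, 0]], [-1, [0, 0, 0], [0, 0, 0]], [-1, [0, 0, 0], [0, 0, 0]], [-1, [0, 0, 0], [0, 0, 0]]])

```text
t: 29.6
tool_pos: [0.441, 0.0679, 0.0396]
orientation: [0.0, 0.875, 0.483, 0.001]
wrist_force: [0.0, 0.0, 0.0]
gripper_width: 0.0286
grasp_force: 30.0
```

Request:
jog_arm(moves=[[-1, [-0.018, -0.03, -0.05], [0, 0, 0]], [-1, [0, 0, -0.05], [0, 0, 0]], [-1, [0, 0, -0.034], [0, 0, 0]], [-1, [0, 0, 0], [0, 0, 0]], [-1, [0, 0, 0], [0, 0, 0]], [-1, [0, 0, 0], [0, 0, 0]], [-1, [0, 0, 0], [0, 0, 0]]])

```text
t: 30.18
tool_pos: [0.4397, 0.0665, 0.0325]
orientation: [0.0, 0.875, 0.483, 0.001]
wrist_force: [-0.4, -0.8, 6.3]
gripper_width: 0.0285
grasp_force: 30.7
```

Request:
jog_arm(moves=[[-0.15, [0, 0, 0], [0, 0, 0]], [0.05, [0, 0, 0], [0, 0, 0]], [0.05, [0, 0, 0], [0, 0, 0]], [0.05, [0, 0, 0], [0, 0, 0]], [0.05, [0, 0, 0.5], [0, 0, 0]], [0.05, [0, 0, 0.6], [0, 0, 0]], [0.05, [0, 0, 0.6], [0, 0, 0]], [0.2, [0, 0, 0.6], [0, 0, 0]], [0.2, [0, 0, 0], [0, 0, 0]], [0.2, [0, 0, 0], [0, 0, 0]], [0.2, [0, 0, 0], [0, 0, 0]], [0.2, [0, 0, 0], [0, 0, 0]]])

```text
t: 31.18
tool_pos: [0.4383, 0.0661, 0.1459]
orientation: [-0.0, 0.875, 0.483, -0.001]
wrist_force: [0.5, 0.1, 0.1]
gripper_width: 0.0516
grasp_force: 0.0
```

```bash
python3 lamp.py w12 red .4401 .0664 .028
```

```text
t 31.18 tcp [0.4383 0.0661 0.1459] yaw 57.82 zdown [-0.002 -0.001 -1.   ] q7 -1.17 w 0.0516 g 0.0
bbox (303, 176, 39, 46) area 1345.0
lamp [0.4395 0.0665] box res px [-1.8  1.8 -1.2  1.2]
```

Request:
jog_arm(moves=[[0.2, [-0.12, 0.58, 0], [0, 0, 0]], [0.2, [-0.12, 0.58, 0], [0, 0, 0]], [0.2, [-0.12, 0.58, 0], [0, 0, 0]], [0.2, [-0.12, 0.58, 0], [0, 0, 0]], [0.2, [-0.12, 0.58, 0], [0, 0, 0]], [0.2, [0, 0, -0.4], [0, 0, 0]], [0.2, [0, 0, -0.3], [0, 0, 0]], [0.2, [0, 0, 0], [0, 0, 0]], [0.2, [0, 0, 0], [0, 0, 0]], [0.2, [0, 0, 0], [0, 0, 0]], [0.2, [0, 0, 0], [0, 0, 0]], [0.2, [0, 0, 0], [0, 0, 0]]])

```text
t: 32.23
tool_pos: [0.4098, 0.2113, 0.1125]
orientation: [-0.0, 0.876, 0.483, 0.001]
wrist_force: [0.7, 0.1, 0.6]
gripper_width: 0.0512
grasp_force: 0.0
```

```bash
python3 lamp.py w13 green .41 .211
```

```text
t 32.23 tcp [0.4098 0.2113 0.1125] yaw 57.78 zdown [ 0.001  0.001 -1.   ] q7 -1.51 w 0.0512 g 0.0
bbox (303, 177, 41, 48) area 1470.5
lamp [0.4118 0.2115] box res px [-1.3  1.3 -0.7  0.8]
```

Request:
jog_arm(moves=[[0.2, [0.04, 0.004, -0.4], [0, 0, 0]], [0.2, [0, 0, -0.6], [0, 0, 0]], [0.2, [0, 0, -0.6], [0, 0, 0]], [0.2, [0, 0, -0.4], [0, 0, 0]], [0.2, [0, 0, -0.15], [0, 0, 0]], [0.2, [0, 0, 0], [0, 0, 0]], [0.2, [0, 0, 0], [0, 0, 0]], [0.2, [0, 0, 0], [0, 0, 0]], [0.2, [0, 0, 0], [0, 0, 0]]])

```text
t: 33.03
tool_pos: [0.4121, 0.212, 0.0054]
orientation: [-0.0, 0.876, 0.483, 0.001]
wrist_force: [-1.1, -0.6, 0.2]
gripper_width: 0.0511
grasp_force: 0.0
```

Request:
jog_arm(moves=[[-1, [0, -0.01, 0], [0, 0, 0]], [-1, [0, 0, 0], [0, 0, 0]], [-1, [0, 0, 0], [0, 0, 0]], [-1, [0, 0, 0], [0, 0, 0]], [-1, [0, 0, 0], [0, 0, 0]], [-1, [0, 0, 0], [0, 0, 0]], [-1, [0, 0, 0], [0, 0, 0]]])

```text
t: 33.62
tool_pos: [0.4118, 0.2112, 0.0053]
orientation: [0.0, 0.875, 0.483, 0.001]
wrist_force: [-0.3, -0.9, 7.6]
gripper_width: 0.0285
grasp_force: 29.2
```

Request:
jog_arm(moves=[[-1, [0, 0, 0.4], [0, 0, 0]], [-1, [0, 0, 0.7], [0, 0, 0]], [-1, [0, 0, 0.7], [0, 0, 0]], [-1, [0, 0, 0.7], [0, 0, 0]], [-1, [0, -0.6, 0.3], [0, 0, 0]], [-1, [0, -0.7, 0], [0, 0, 0]], [-1, [0, -0.7, 0], [0, 0, 0]], [-1, [0, -0.7, 0], [0, 0, 0]], [-1, [0, -0.7, 0], [0, 0, 0]], [-1, [0, -0.41, 0], [0, 0, 0]], [-1, [0, 0, 0], [0, 0, 0]], [-1, [0, 0, 0], [0, 0, 0]]])

```text
t: 34.62
tool_pos: [0.4112, 0.0195, 0.1447]
orientation: [0.0, 0.876, 0.482, 0.0]
wrist_force: [1.0, -0.4, 0.1]
gripper_width: 0.0285
grasp_force: 30.1
```

Request:
jog_arm(moves=[[-1, [0, 0, 0], [0, 0, 0]], [-1, [0, 0, 0], [0, 0, 0]], [-1, [0, 0, 0], [0, 0, 0]]])

```text
t: 34.87
tool_pos: [0.4114, 0.022, 0.1446]
orientation: [-0.0, 0.875, 0.485, 0.0]
wrist_force: [0.4, 0.5, 0.1]
gripper_width: 0.0283
grasp_force: 30.1
```

Request:
jog_arm(moves=[[-1, [0.004, -0.024, -0.4], [0, 0, 0]], [-1, [0, 0, -0.6], [0, 0, 0]], [-1, [0, 0, -0.6], [0, 0, 0]], [-1, [0, 0, -0.4], [0, 0, 0]], [-1, [0, 0, -0.12], [0, 0, 0]], [-1, [0, 0, 0], [0, 0, 0]], [-1, [0, 0, 0], [0, 0, 0]], [-1, [0, 0, 0], [0, 0, 0]], [-1, [0, 0, 0], [0, 0, 0]], [-1, [0, 0, 0], [0, 0, 0]]])

```text
t: 35.7
tool_pos: [0.4121, 0.0195, 0.0392]
orientation: [0.0, 0.875, 0.483, 0.001]
wrist_force: [0.7, -0.0, -0.7]
gripper_width: 0.0288
grasp_force: 30.1
```

Request:
jog_arm(moves=[[-1, [-0.01, 0.024, -0.05], [0, 0, 0]], [-1, [0, 0, -0.05], [0, 0, 0]], [-1, [0, 0, -0.02], [0, 0, 0]], [-1, [0, 0, 0], [0, 0, 0]], [-1, [0, 0, 0], [0, 0, 0]], [-1, [0, 0, 0], [0, 0, 0]], [-1, [0, 0, 0], [0, 0, 0]]])

```text
t: 36.28
tool_pos: [0.4114, 0.0206, 0.0333]
orientation: [0.0, 0.875, 0.483, 0.001]
wrist_force: [-0.7, 0.4, 7.2]
gripper_width: 0.0284
grasp_force: 30.7
```

Contact at the target. Release, rise clear, check.

Request:
jog_arm(moves=[[-0.15, [0, 0, 0], [0, 0, 0]], [0.05, [0, 0, 0], [0, 0, 0]], [0.05, [0, 0, 0], [0, 0, 0]], [0.05, [0, 0, 0], [0, 0, 0]], [0.05, [0, 0, 0.5], [0, 0, 0]], [0.05, [0, 0, 0.6], [0, 0, 0]], [0.05, [0, 0, 0.6], [0, 0, 0]], [0.2, [0.3, 0, 0.6], [0, 0, 0]], [0.5, [0.3, 0, 0.6], [0, 0, 0]], [0.5, [0.3, 0, 0.4], [0, 0, 0]], [0.5, [0, 0, 0], [0, 0, 0]], [0.5, [0, 0, 0], [0, 0, 0]]])

```text
t: 37.28
tool_pos: [0.4568, 0.0204, 0.1981]
orientation: [0.0, 0.876, 0.483, 0.001]
wrist_force: [-1.7, -0.8, 0.1]
gripper_width: 0.0641
grasp_force: 0.0
```

Request:
jog_arm(moves=[[0.5, [0, 0, 0], [0, 0, 0]], [0.5, [0, 0, 0], [0, 0, 0]], [0.5, [0, 0, 0], [0, 0, 0]]])

```text
t: 37.53
tool_pos: [0.4545, 0.0205, 0.1963]
orientation: [-0.001, 0.875, 0.484, -0.001]
wrist_force: [0.1, -0.6, -0.3]
gripper_width: 0.0641
grasp_force: 0.0
```

```bash
python3 lamp.py w14 green .4116 .0207 .028;python3 lamp.py w15 red .4401 .0664 .028; python3 -c "
import cv2
i=cv2.imread('pics/w15.png')[90:290,190:490];cv2.imwrite('pics/w15c.png',cv2.resize(i,None,fx=2.6,fy=2.6,interpolation=0))"
```

```text
t 37.53 tcp [0.4545 0.0205 0.1963] yaw 57.87 zdown [-0.003 -0.    -1.   ] q7 -1.21 w 0.0641 g 0.0
bbox (265, 195, 31, 33) area 707.5
lamp [0.4095 0.0188] box res px [-2.8  3.  -3.8  3.8]
t 37.58 tcp [0.4548 0.0206 0.1965] yaw 57.87 zdown [-0.003 -0.    -1.   ] q7 -1.21 w 0.0634 g 0.0
bbox (260, 133, 35, 36) area 887.5
lamp [0.4387 0.0665] box res px [-1.9  2.1 -1.6  1.6]
```

View pics/w15c.png

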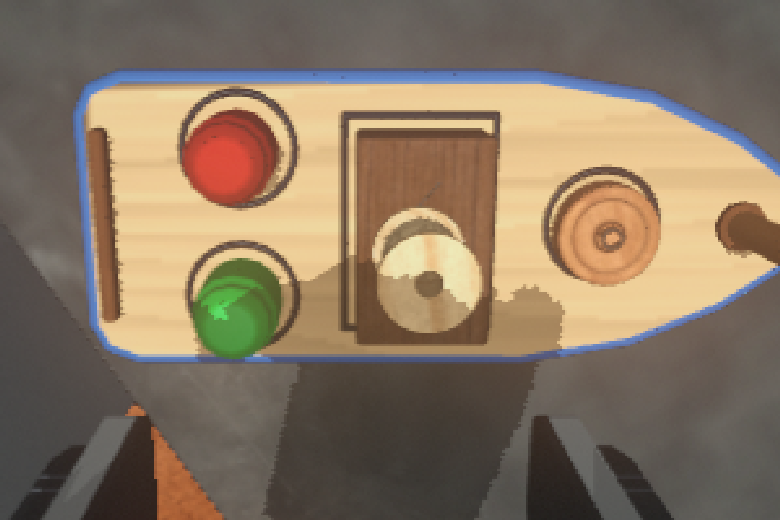

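The final view shows all five parts upright and inside their marks: red lamp at crop (230,160), green at (237,310), spool on the block at (430,284) and wheel at (607,235). The gripper is open and clear, so I'll hand in.

```bash
python3 -c "
from plant import *
print(close_job())"
```

```text
the job is handed in; nothing more can be done
None
```

The tugboat is assembled in the order asked and handed in at about 38 s: cabin, funnel, hatch, red lamp to port and green lamp to starboard. Each part measured within about 1–2 mm of its mark, and the gripper is open and clear.

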